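# Re-rack the samples in the order of their controls

### The arm

A 7-joint arm with a two-finger parallel gripper is mounted at the origin on a cart in front of the work surface, level with it; the furniture and walls round the work are solid. World frame = base frame: x ahead of the robot, y to its left, z up, the work surface at z = 0. Lengths are in m, angles in rad, forces in N, time in s.
With the tool pointing down it reaches from about 0.35 to 0.9 m from the base axis. Payload 8.1 kg.
Tool frame: the origin (TCP) lies midway between the tips of the shut fingers; the grasp point (between the pads) lies 19 mm behind it; z points along the fingers, y is the line along which they close (so a half turn about z gives the same grasp; the last joint's range is limited). The gripper opens to 92 mm and grips with 3 to 60 N. Pads are 19 mm wide; open, the fingers measure 130 mm over their backs; the gripper's body (75 mm by 190 mm) begins 47 mm behind the grasp point.
Start: joints at [-1.294, 0.434, 0.025, 1.573, -0.012, 1.134, -0.075], TCP at [0.232, 0.58, 0.227] pointing down, gripper open.
Joint ranges: [-2.62, 2.62], [-0.44, 2.09], [-1.27, 1.32], [0.08, 2.57], [-1.32, 4.46], [0.12, 2], [-2.74, 2.74]. Speed limits (rad/s): [2.22, 2.22, 3.01, 3.01, 3.14, 3.14, 3.14].

### API

Orientations are given as a rotation vector (axis times angle).
In Python, from cell import arm gives the robot as it stands.
- The arm moves only by the tool carry_out, never from a script. Its arguments are lists of equal length, an entry for each row: "claw": the finger opening in cm, from 0 to 9.18; "delta_pos": the shift along the tool's x, y, z in cm, a list of three; "angular": the turn, a rotation vector about the tool's x, y, z in rad, a list of three. In form: {"claw": [claw, ...], "delta_pos": [[dx, dy, dz], ...], "angular": [[ax, ay, az], ...]}. A call has 1 to 20 rows; each row shifts and turns the commanded pose from where the row before left it, along the tool's axes as they then stand; what a row does not reach is not made up. A row lasts 1/10 s, in which the tool goes at most 50 mm and 8.59 degrees, less where a joint would pass 70% of its speed; a pose out of reach is approached as far as the arm can. A call with a gripper value outside its range is refused whole. The fingers move at their own pace and stop on an object; "force" is the grip in N (left out, the last holds). Time passes only in rows, so rows that do not move let the fingers close. It gives the time, the measured TCP pose, the force, the opening and the grip force at its end, in the units of the state.
- arm.observe(): the state, without advancing time (a new reading comes with each control period).
- arm.get_image(name): name is "scene" or "top" or "wrist"; returns a dict with "frame" (480x640x3 uint8, red, green, blue), "mtx" (3x3 intrinsics, pixels), "T" (4x4, takes a point from camera to world coordinates). Camera axes: x right, y down, z forward; pixel columns grow to the right and rows downward; lengths in m; the calibration is good to about 2 mm. A picture is of the moment at which its call begins. There is no depth.
- arm.sign_off(): hands the job in; it is judged then, once.
Trained networks look in a picture, given as the dict that the camera call returned (one of the last four; its "shot" number tells which), for a name from the list of things; names that differ only in an ending like _2 or _b are one class to them, and where a whole thing is asked for, a point or a joint stands for the part that bears it (a point fixed in the world has none). Each returns a list of dicts, best first, with "conf" (0 to 1); they miss things now and then, are a little off and sometimes report something else, mostly with a low value. They report only what shows in the picture. A call takes as long as a camera call. They do not tell look-alikes from the thing itself.
- arm.look_for(label, picture): "centre" ([column, row] as shares, 0 to 1, of the picture: columns of its width, rows of its height, amid what is visible of it).
- arm.trace(label, picture): "region" (480x640 bool, what is visible of it) and "centre" ([column, row] as shares, 0 to 1, of the picture: columns of its width, rows of its height, amid what is visible of it).
- arm.place_of(label, picture): "centre" ([column, row] as shares, 0 to 1, of the picture: columns of its width, rows of its height: a listed point, or the origin of a listed thing).
The state is a dict: "clock": time; "joints": joint angles; "dq": joint speeds; "joint_efforts": joint torques, N m; "position": TCP position; "ee_rot": TCP orientation; "force": force on the tool from outside, world axes, zero at the start; "ft_torque": the same for the moment, N m; "width": opening from 0.0 (shut) to 1.0 (fully open); "gripper_force": force on a finger pad.
Only numpy, scipy, OpenCV 4.12 (cv2) and the standard library are available. Lean on these libraries where they do the work, as an engineer would, in place of code of your own. Each camera call takes 0.05 s, during which the arm holds its last target. There are 200 camera calls.

### The job

Move the four capped sample tubes from the grey rack into the front row of the white rack, so that each stands directly in front of the control tube with the same cap colour, upright and right down on the rack's base. Lower each one home rather than letting it drop in. Leave the slim control tubes standing in their places, and do not tip a sample over on the way.

Things in the scene. Friction and masses are not known exactly. Their poses are not given: they have to be found in the camera images.
- source_rack: Grey one-row tube rack, 56 x 224 x 62 mm, fixed, left or right of the other rack, turned up to 0.3 rad. Origin: centre of its underside; y along the row. Four square 33 mm holes in its 4 mm top plate (upper face z = 62 mm) at x = 0, y = -75, -25, 25, 75 mm; tubes stand on its solid base (z = 5 mm).
- target_rack: White plastic two-row tube rack, 118 x 224 x 62 mm, fixed, turned up to 0.3 rad. Origin: centre of its underside; y along the rows. Front row (robot's side): four empty square 33 mm holes at x = -30, y = -75, -25, 25, 75 mm; back row: 20 mm holes at x = +30, same y, with the controls. Top plate 4 mm, upper face z = 62 mm; tubes rest on its solid base (z = 5 mm).
- sample_red: Sample tube, red screw cap, 115 mm tall, about 60 g: pale body of 29 mm with a round bottom (half a sphere) that guides it into a hole; it leans a little there; cap 34 mm wide on its top 20 mm. Origin: centre of the tip; z up the tube. Starts in any source-rack hole. Caps in a row are 16 mm apart: grip the cap from above with the fingers in front of and behind the row.
- sample_yellow: Sample tube, yellow screw cap, 115 mm tall, about 60 g: pale body of 29 mm with a round bottom (half a sphere) that guides it into a hole; it leans a little there; cap 34 mm wide on its top 20 mm. Origin: centre of the tip; z up the tube. Starts in any source-rack hole. Caps in a row are 16 mm apart: grip the cap from above with the fingers in front of and behind the row.
- sample_green: Sample tube, green screw cap, 115 mm tall, about 60 g: pale body of 29 mm with a round bottom (half a sphere) that guides it into a hole; it leans a little there; cap 34 mm wide on its top 20 mm. Origin: centre of the tip; z up the tube. Starts in any source-rack hole. Caps in a row are 16 mm apart: grip the cap from above with the fingers in front of and behind the row.
- sample_blue: Sample tube, blue screw cap, 115 mm tall, about 60 g: pale body of 29 mm with a round bottom (half a sphere) that guides it into a hole; it leans a little there; cap 34 mm wide on its top 20 mm. Origin: centre of the tip; z up the tube. Starts in any source-rack hole. Caps in a row are 16 mm apart: grip the cap from above with the fingers in front of and behind the row.
- control_red: Control tube with a red screw cap, slimmer, 112 mm tall: pale round-bottomed body of 17 mm, cap of 21 mm diameter on its top 16 mm. About 25 g. Origin at the centre of its tip, z along the tube, up. It stands loose in one of the back-row holes of the target rack, which one varies, and stays there.
- control_yellow: Control tube with a yellow screw cap, slimmer, 112 mm tall: pale round-bottomed body of 17 mm, cap of 21 mm diameter on its top 16 mm. About 25 g. Origin at the centre of its tip, z along the tube, up. It stands loose in one of the back-row holes of the target rack, which one varies, and stays there.
- control_green: Control tube with a green screw cap, slimmer, 112 mm tall: pale round-bottomed body of 17 mm, cap of 21 mm diameter on its top 16 mm. About 25 g. Origin at the centre of its tip, z along the tube, up. It stands loose in one of the back-row holes of the target rack, which one varies, and stays there.
- control_blue: Control tube with a blue screw cap, slimmer, 112 mm tall: pale round-bottomed body of 17 mm, cap of 21 mm diameter on its top 16 mm. About 25 g. Origin at the centre of its tip, z along the tube, up. It stands loose in one of the back-row holes of the target rack, which one varies, and stays there.
There are look-alikes about, which are no part of the job. Leave any pink look-alike of the sample_blue alone.

How it is judged:
At the end, for the whole second after the job is handed in: Each sample stands in the front-row hole before the control of its cap colour (tips under 69 mm apart; 10 mm from the row's line), tip within 7 mm of the base, upright to 0.15 rad, at rest; controls still down in their holes (7 mm), upright to 0.2 rad, at rest (horizontal distance between sample_red and control_red below 0.069 m and x of sample_red in the frame of target_rack between -0.04 and -0.02 m and z of each of sample_red, control_red, sample_yellow, control_yellow, sample_green, control_green, sample_blue, control_blue in the frame of target_rack below 0.012 m and angle between each of sample_red, sample_yellow, sample_green, sample_blue's own z axis and vertical below 0.15 rad and linear speed of each of sample_red, control_red, sample_yellow, control_yellow, sample_green, control_green, sample_blue, control_blue below 0.02 m/s and angle between each of control_red, control_yellow, control_green, control_blue's own z axis and vertical below 0.2 rad and horizontal distance between sample_yellow and control_yellow below 0.069 m and x of sample_yellow in the frame of target_rack between -0.04 and -0.02 m and horizontal distance between sample_green and control_green below 0.069 m and x of sample_green in the frame of target_rack between -0.04 and -0.02 m and horizontal distance between sample_blue and control_blue below 0.069 m and x of sample_blue in the frame of target_rack between -0.04 and -0.02 m); the robot touches nothing.
It fails at once if a control tube was taken out of its place (moved by more than 15 mm) (distance of any of control_red, control_yellow, control_green, control_blue from where it was at the start of the episode above 0.015 m).
It fails at once if a sample tube was tipped over (more than 0.8 rad) (angle between any of sample_red, sample_yellow, sample_green, sample_blue's own z axis and vertical above 0.8 rad).
It fails at once if a sample tube was dropped into the rack (faster than 0.6 m/s with its tip under 40 mm above the base plate: a free fall of about 18 mm) ((horizontal distance between sample_red and target_rack below 0.12 m and z of sample_red in the frame of target_rack below 0.045 m and linear speed of sample_red above 0.6 m/s) or (horizontal distance between sample_yellow and target_rack below 0.12 m and z of sample_yellow in the frame of target_rack below 0.045 m and linear speed of sample_yellow above 0.6 m/s) or (horizontal distance between sample_green and target_rack below 0.12 m and z of sample_green in the frame of target_rack below 0.045 m and linear speed of sample_green above 0.6 m/s) or (horizontal distance between sample_blue and target_rack below 0.12 m and z of sample_blue in the frame of target_rack below 0.045 m and linear speed of sample_blue above 0.6 m/s)).
It also fails if it takes over 128 s, if anything falls off the work surface, if the arm or the gripper's body presses on something with over 40 N, if the wrist force passes 120 N, or if a joint passes its speed limit or range.

## Working session

There is one attempt and no reset: what is moved stays moved. The work goes in short steps, Python scripts to look and compute and a tool call to move; the robot and the scene stay as the last step left them, time stands still between calls to the robot, and variables do not carry over. Pictures are saved under pics/ and viewed, at most 14 in all, crops included, and the job is handed in when it is done.

Besides the shell and the picture viewer there is one more tool, called after ">>>" as name(argument=value, ...) on one line, values as JSON. carry_out: Moves the arm, as the interface text tells. Its arguments: {"type":"object","properties":{"claw":{"type":"array","items":{"type":"number"}},"delta_pos":{"type":"array","items":{"type":"array","items":{"type":"number"}}},"angular":{"type":"array","items":{"type":"array","items":{"type":"number"}}},"force":{"type":"number"}},"required":["claw","delta_pos","angular"]}

```bash
ls; mkdir -p pics
python3 - <<'E'
from cell import arm
import cv2,numpy as np
s=arm.observe(); print({k:np.round(v,3).tolist() for k,v in s.items()})
for n in("top","scene"):
    p=arm.get_image(n); cv2.imwrite(f"pics/{n}0.png",p["frame"][:,:,::-1])
    print(n,np.round(p["T"],3).tolist(),np.round(p["mtx"],1).tolist())
    for l in ["source_rack","target_rack"]+[a+c for a in("sample_","control_") for c in("red","yellow","green","blue")]:
        print(l,[(np.round(np.array(d["centre"])*[640,480],1).tolist(),round(d["conf"],2)) for d in arm.place_of(l,p)][:3],[(np.round(np.array(d["centre"])*[640,480],1).tolist(),round(d["conf"],2)) for d in arm.look_for(l,p)][:3])
E
```

```text
pics
{'clock': 0.0, 'joints': [-1.294, 0.435, 0.025, 1.574, -0.012, 1.134, -0.075], 'dq': [0.0, -0.001, 0.001, 0.0, -0.001, -0.0, -0.001], 'joint_efforts': [0.0, -66.785, 0.985, -31.446, -0.061, 0.043, 0.0], 'position': [0.232, 0.58, 0.226], 'ee_rot': [-0.593, -3.085, 0.002], 'force': [0.626, -1.076, -0.118], 'ft_torque': [0.031, -0.003, -0.02], 'gripper_force': 0.0, 'width': 1.0}
top [[0.008, -0.984, 0.176, 0.326], [-0.999, -0.014, -0.029, -0.023], [0.031, -0.175, -0.984, 1.102], [0.0, 0.0, 0.0, 1.0]] [[540.6, 0.0, 322.8], [0.0, 540.6, 243.3], [0.0, 0.0, 1.0]]
source_rack [([414.4, 254.7], 0.82), ([452.6, 251.6], 0.32)] [([414.1, 259.2], 0.82), ([409.3, 249.6], 0.43)]
target_rack [([211.2, 253.9], 0.73)] [([205.1, 252.0], 0.81)]
sample_red [([374.9, 255.6], 0.57)] [([383.4, 247.5], 0.78)]
sample_yellow [] [([410.5, 246.3], 0.91), ([165.1, 224.4], 0.16)]
sample_green [([425.6, 253.0], 0.87)] [([434.8, 245.2], 0.72)]
sample_blue [([455.3, 303.2], 0.95), ([449.7, 249.2], 0.91), ([403.4, 257.4], 0.34)] [([460.7, 241.7], 0.76), ([467.6, 298.3], 0.61), ([206.1, 252.3], 0.18)]
control_red 
[... 338 characters left out ...]
.007, -0.847, -0.532, 0.668], [0.0, 0.0, 0.0, 1.0]] [[549.5, 0.0, 312.9], [0.0, 549.5, 237.6], [0.0, 0.0, 1.0]]
source_rack [([378.3, 223.5], 0.97)] [([373.6, 218.3], 0.9)]
target_rack [([228.5, 291.1], 0.69)] [([223.1, 279.3], 0.79)]
sample_red [([355.4, 233.3], 0.73)] [([357.8, 199.8], 0.68)]
sample_yellow [([372.7, 223.5], 0.78)] []
sample_green [([387.1, 216.8], 0.66), ([373.8, 223.1], 0.52)] [([389.9, 189.6], 0.76)]
sample_blue [([434.6, 226.3], 0.61), ([399.2, 212.2], 0.56)] [([401.9, 182.2], 0.66), ([437.3, 201.5], 0.57)]
control_red [] [([231.0, 244.7], 0.53)]
control_yellow [] [([255.4, 237.7], 0.74)]
control_green [] [([208.4, 251.0], 0.55)]
control_blue [([186.9, 291.5], 0.86)] []
```

```bash
python3 -c "
import cv2
a=cv2.imread('pics/top0.png')[160:360,120:520];cv2.imwrite('pics/top0c.png',cv2.resize(a,(800,400),interpolation=3))
a=cv2.imread('pics/scene0.png')[130:380,120:520];cv2.imwrite('pics/scene0c.png',cv2.resize(a,(800,500),interpolation=3))"
```

```text
(no output)
```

View pics/top0c.png

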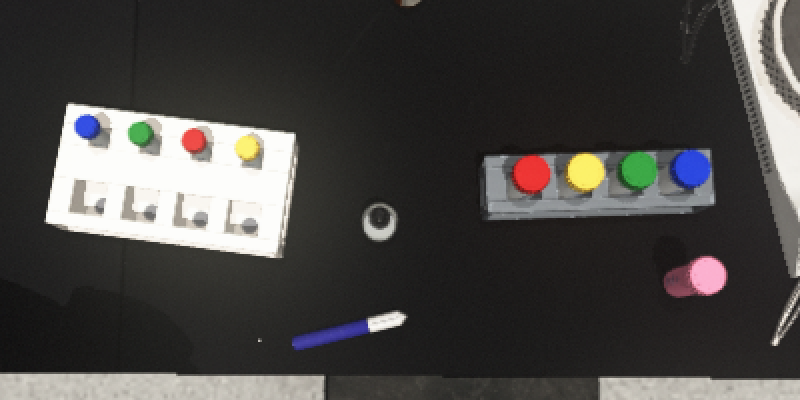

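View pics/scene0c.png

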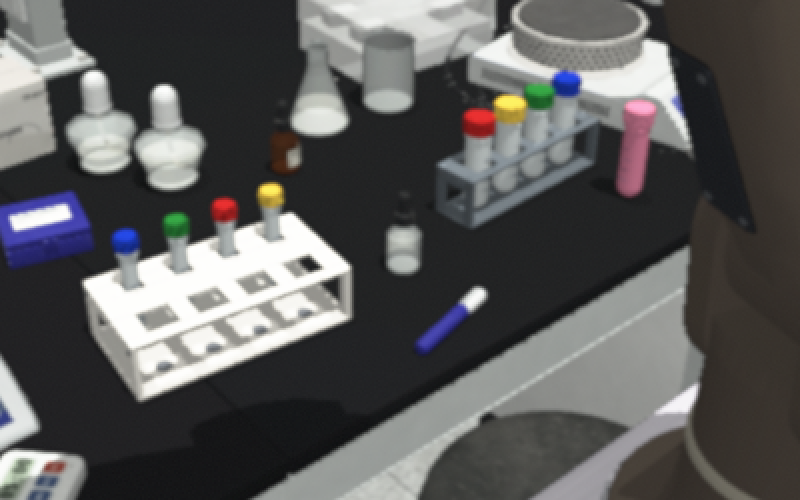

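The top crop shows the target rack on the left. Its controls run blue (87,127), green (141,133), red (194,140), yellow (248,148), with four empty front holes below them. The grey rack is on the right, with red (531,174), yellow (585,172), green (639,170) and blue (691,168). The pink look-alike stands apart at (708,275), and a balance is close to the blue end. Next I'll measure the poses.

```bash
cat > h.py <<'E'
from cell import arm
import cv2,numpy as np
from scipy.optimize import minimize
H={"red":[(0,8),(172,180)],"yellow":[(20,35)],"green":[(50,75)],"blue":[(105,125)]}
def back(p,uv,z):
    d=p["T"][:3,:3]@np.linalg.inv(p["mtx"])@np.r_[uv,1.]; o=p["T"][:3,3]; return (o+d*(z-o[2])/d[2])
def proj(p,X):
    X=np.atleast_2d(X); c=(X-p["T"][:3,3])@p["T"][:3,:3]; u=c@p["mtx"].T; return u[:,:2]/u[:,2:]
def blobs(p,col,minpx=25):
    h=cv2.cvtColor(p["frame"],cv2.COLOR_RGB2HSV); m=np.zeros(h.shape[:2],np.uint8)
    for a,b in H[col]: m|=cv2.inRange(h,(a,140,70),(b,255,255))
    n,_,st,c=cv2.connectedComponentsWithStats(m); return [(c[i],st[i,4]) for i in range(1,n) if st[i,4]>minpx]
def box(x,y,a,sx,sy,z0,z1):
    c,s=np.cos(a),np.sin(a)
    return np.array([[x+c*u-s*v,y+s*u+c*v,z] for z in(z0,z1) for u in(-sx/2,sx/2) for v in(-sy/2,sy/2)])
def fit(views,x0,sx,sy):   # views: (picture, mask)
    def cost(q):
        t=0
        for p,m in views:
            r=np.zeros(m.shape,np.uint8); hull=cv2.convexHull(proj(p,box(*q,sx,sy,0,.062)).astype(np.float32))
            cv2.fillConvexPoly(r,np.round(hull*16).astype(np.int32),1,shift=4)
            t+=1-(r&m).sum()/(r|m).sum()
        return t
    best=min((minimize(cost,np.r_[x0[:2],a],method="Nelder-Mead",options=dict(initial_simplex=np.r_[x0[:2],a]+np.array([[0,0,0],[.02,0,0],[0,.02,0],[0,0,.1]]),xatol=1e-5,fatol=1e-5)) for a in np.linspace(-.3,.3,5)),key=lambda r:r.fun)
    return best.x,best.fun
E
python3 - <<'E'
from h import *
P={n:arm.get_image(n) for n in("top","scene")}
for n,p in P.items():
    for c in H:
        for uv,a in blobs(p,c): print(n,c,uv.round(1),a,back(p,uv,.118 if n=="top" else .11).round(4))
for rack,sx in(("source_rack",.056),("target_rack",.118)):
    vs=[]
    for n,p in P.items():
        m=arm.trace(rack,p)[0]["region"].astype(np.uint8)
        if n=="scene" or 1:
            m=cv2.morphologyEx(m,cv2.MORPH_OPEN,np.ones((3,3),np.uint8))
        cs=np.vstack(cv2.findContours(m,0,2)[0]); r=np.zeros_like(m); cv2.fillConvexPoly(r,cv2.convexHull(cs),1); vs.append((p,r))
    x0=back(P["top"],np.argwhere(vs[0][1]).mean(0)[::-1],.05)
    for v in (vs,vs[:1],vs[1:]): print(rack,*fit(v,x0,sx,.224))
E
```

```text
top red [143.4  44.8] 58 [0.8907 0.3024 0.118 ]
top red [216.6 230. ] 107 [0.5232 0.1441 0.118 ]
top red [385.  246.7] 297 [ 0.4961 -0.1675  0.118 ]
top red [ 96.7 293.7] 28 [0.4034 0.3534 0.118 ]
top yellow [245.4 234.3] 37 [0.5159 0.0911 0.118 ]
top yellow [411.7 245.7] 299 [ 0.4987 -0.2173  0.118 ]
top green [189.1 225.8] 72 [0.5303 0.195  0.118 ]
top green [438.6 244.8] 259 [ 0.5012 -0.2677  0.118 ]
top green [ 35.1 253.5] 258 [0.4751 0.4695 0.118 ]
top blue [16.2 87.3] 303 [0.7961 0.5372 0.118 ]
top blue [635.8  94.1] 133 [ 0.8099 -0.6702  0.118 ]
top blue [182.4 132.6] 1310 [0.7112 0.217  0.118 ]
top blue [163.3 222.8] 107 [0.5353 0.2426 0.118 ]
top blue [464.6 244. ] 302 [ 0.5033 -0.3165  0.118 ]
top blue [ 57.2 262.4] 195 [0.4592 0.4285 0.118 ]
top blue [598.1 271.2] 159 [ 0.4553 -0.5652  0.118 ]
top blue [563.3 280. ] 307 [ 0.4381 -0.4983  0.118 ]
top blue [529.3 286.6] 32 [ 0.425  -0.4339  0.118 ]
top blue [284.9 327.2] 265 [0.3471 0.0147 0.118 ]
scene red [ 62.5 207.5] 420 [0.8412 0.3537 0.11  ]
scene red [358.8 190.5] 208 [ 0.5043 -0.175   0.11  ]
scene red [231.7 234. ] 
[... 535 characters left out ...]
 171.5] 133 [ 0.5083 -0.3241  0.11  ]
scene blue [ 45.7 184. ] 56 [0.9739 0.3445 0.11  ]
scene blue [142.1 245.9] 1000 [0.6003 0.2924 0.11  ]
scene blue [182.2 249.8] 162 [0.5412 0.2418 0.11  ]
scene blue [340.1 294.6] 242 [0.2577 0.1092 0.11  ]
scene blue [112.2 343.9] 54 [0.385  0.4422 0.11  ]
source_rack [ 0.5003458  -0.24242308  0.05435757] 1.0731138190303344
source_rack [ 0.5003458  -0.24242308  0.05435757] 0.07311381903033443
source_rack [ 0.49705409 -0.23690325 -0.3       ] 1.0
target_rack [ 0.49870446  0.1741327  -0.12139714] 0.05920461223444895
target_rack [ 0.49773294  0.174353   -0.12047056] 0.011561444531047016
target_rack [ 0.50231637  0.17144898 -0.1120032 ] 0.01596292481977346
```

>>> carry_out(claw=[6.5,6.5,6.5,6.5,6.5,6.5,6.5,6.5,6.5,6.5], delta_pos=[[0,0,-0.5],[0,0,-0.5],[0,0,-0.5],[0,0,-0.5],[0,0,-0.5],[0,0,-0.5],[0,0,-0.5],[0,0,-0.5],[0,0,-0.5],[0,0,0]], angular=[[0,0,0.146],[0,0,0.146],[0,0,0.146],[0,0,0.146],[0,0,0.146],[0,0,0.146],[0,0,0.146],[0,0,0.146],[0,0,0.146],[0,0,0]], force=15)

```text
clock: 3.4
position: [0.2318, 0.5808, 0.2724]
ee_rot: [-2.356, -2.078, -0.002]
force: [0.8, -0.2, -0.1]
width: 0.712
gripper_force: 0.0
```

>>> carry_out(claw=[6.5,6.5,6.5,6.5,6.5,6.5,6.5,6.5,6.5,6.5,6.5,6.5,6.5], delta_pos=[[-3.11,2.37,0],[-3.11,2.37,0],[-3.11,2.37,0],[-3.11,2.37,0],[-3.11,2.37,0],[-3.11,2.37,0],[-3.11,2.37,0],[-3.11,2.37,0],[-3.11,2.37,0],[-3.11,2.37,0],[-3.11,2.37,0],[-3.11,2.37,0],[0,0,0]], angular=[[0,0,0],[0,0,0],[0,0,0],[0,0,0],[0,0,0],[0,0,0],[0,0,0],[0,0,0],[0,0,0],[0,0,0],[0,0,0],[0,0,0],[0,0,0]])

```text
clock: 4.7
position: [0.4705, 0.1695, 0.272]
ee_rot: [2.355, 2.075, 0.0]
force: [0.1, -0.2, -0.3]
width: 0.71
gripper_force: 0.0
```

```bash
cat >> h.py <<'E'
from scipy.spatial.transform import Rotation as R
def pose():
    s=arm.observe(); return np.array(s["position"]),R.from_rotvec(s["ee_rot"]),s
def goto(x,y,z,yaw):   # prints what is left to go, tool axes, cm, and the turn
    p,r,s=pose(); c,t=np.cos(yaw),np.sin(yaw)
    G=R.from_matrix(np.array([[-t,c,0],[c,t,0],[0,0,-1.]]).T)
    print("t",round(s["clock"],2),"pos",p.round(4),"d_cm",(r.inv().apply(np.array([x,y,z])-p)*100).round(2),"rot",(r.inv()*G).as_rotvec().round(3),"F",np.round(s["force"],1),"w",round(s["width"]*9.2,2),"g",round(s["gripper_force"],1))
E
python3 - <<'E'
from h import *
goto(.468,.178,.27,-.124)
print(np.round(arm.observe()["joints"],2))
p=arm.get_image("wrist"); cv2.imwrite("pics/w1.png",p["frame"][:,:,::-1]); print(p["T"].round(3).tolist())
E
```

```text
t 4.7 pos [0.4705 0.1695 0.272 ] d_cm [ 0.81 -0.36  0.2 ] rot [ 0.002  0.001 -0.002] F [ 0.1 -0.2 -0.3] w 6.53 g 0.0
[-0.91  0.19  0.55  1.84 -0.11  1.14 -0.45]
[[0.992, -0.121, -0.035, 0.481], [-0.126, -0.949, -0.29, 0.248], [0.002, 0.292, -0.956, 0.429], [0.0, 0.0, 0.0, 1.0]]
```

View pics/w1.png

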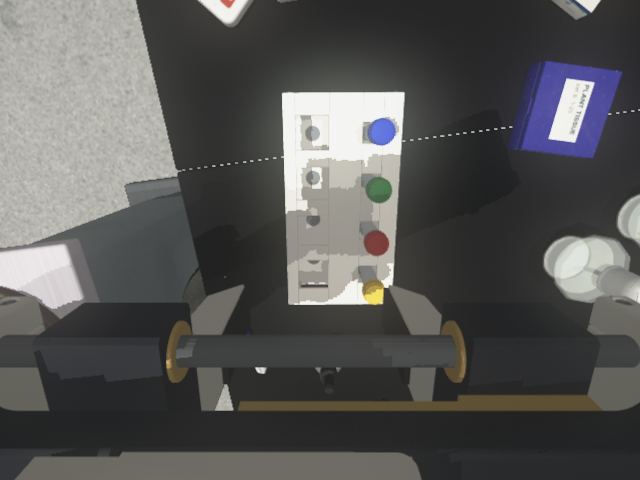

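The wrist view shows the white rack from (283,93) to (393,304). Its empty front holes are near column 314, and the controls from far to near are blue, green, red, yellow. I'll refine the rack pose from these corners.

Run:
```python
from h import *
p=arm.get_image("wrist")
for uv in([283,93],[404,93],[288,304],[393,304]): print(uv,back(p,uv,.062).round(4))
m=arm.trace("target_rack",p)[0]["region"].astype(np.uint8)
cs=np.vstack(cv2.findContours(m,0,2)[0]); r=np.zeros_like(m); cv2.fillConvexPoly(r,cv2.convexHull(cs),1)
print(fit([(p,r)],[.498,.174],.118,.224))
im=p["frame"][:,:,::-1].copy()
for q,col in(([.498,.174,-.122],(0,0,255)),([.5,.1725,-.118],(0,160,0))):
    c,s=np.cos(q[2]),np.sin(q[2])
    for y in(-.075,-.025,.025,.075):
        B=np.array([[q[0]+c*u-s*v,q[1]+s*u+c*v,.062] for u,v in((-.0465,y-.0165),(-.0135,y-.0165),(-.0135,y+.0165),(-.0465,y+.0165))])
        cv2.polylines(im,[np.round(proj(p,B)*16).astype(np.int32)],True,col,1,shift=4)
    cv2.polylines(im,[np.round(proj(p,box(*q,.118,.224,.062,.062)[[0,1,3,2]])*16).astype(np.int32)],True,col,1,shift=4)
cv2.imwrite("pics/w1o.png",cv2.resize(im[80:320,260:430],None,fx=2.5,fy=2.5,interpolation=2))
for c in H:
    for uv,a in blobs(p,c):
        if 350<uv[0]<410: print(c,uv.round(1),a,back(p,uv,.115).round(4))
```

```text
[283, 93] [0.4539 0.295  0.062 ]
[404, 93] [0.5687 0.2807 0.062 ]
[288, 304] [0.4261 0.0746 0.062 ]
[393, 304] [0.5447 0.0598 0.062 ]
(array([ 0.49868642,  0.175121  , -0.12365631]), np.float64(0.018711103832296128))
yellow [375.3 297.8] 253 [0.5187 0.0962 0.115 ]
blue [387.6 135.1] 316 [0.5404 0.2452 0.115 ]
```

View pics/w1o.png

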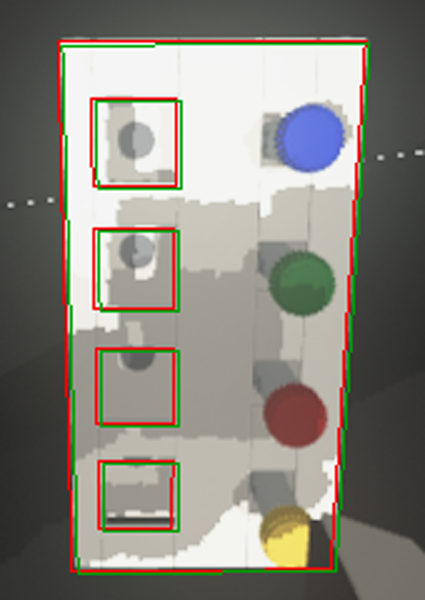

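>>> carry_out(claw=[6.5,6.5,6.5,6.5,6.5,6.5,6.5,6.5,6.5,6.5,6.5,6.5], delta_pos=[[-3.68,0.745,0],[-3.68,0.745,0],[-3.68,0.745,0],[-3.68,0.745,0],[-3.68,0.745,0],[-3.68,0.745,0],[-3.68,0.745,0],[-3.68,0.745,0],[-3.68,0.745,0],[0,0,0],[0,0,0],[0,0,0]], angular=[[0,0,0],[0,0,0],[0,0,0],[0,0,0],[0,0,0],[0,0,0],[0,0,0],[0,0,0],[0,0,0],[0,0,-0.086],[0,0,-0.086],[0,0,0]])

```text
clock: 6.05
position: [0.4944, -0.1604, 0.2714]
ee_rot: [-2.16, -2.28, -0.0]
force: [0.9, 0.8, 0.4]
width: 0.707
gripper_force: 0.0
```

Run:
```python
from h import *
goto(.496,-.1675,.091,.048)
print(np.round(arm.observe()["joints"],2))
p=arm.get_image("wrist"); cv2.imwrite("pics/w2.png",p["frame"][:,:,::-1])
for c in H:
    for uv,a in blobs(p,c):
        if a>100: print(c,uv.round(1),a,back(p,uv,.118).round(4))
```

```text
t 6.05 pos [ 0.4944 -0.1604  0.2714] d_cm [-0.73  0.13 18.04] rot [-0.    -0.001  0.006] F [0.9 0.8 0.4] w 6.5 g 0.0
[-0.35  0.25  0.71  1.8  -0.18  1.15  0.47]
red [318.5 235.2] 1130 [ 0.498  -0.1659  0.118 ]
yellow [318.4 272.9] 235 [ 0.5    -0.2025  0.118 ]
blue [317.3 378. ] 724 [ 0.5053 -0.3185  0.118 ]
```

View pics/w2.png

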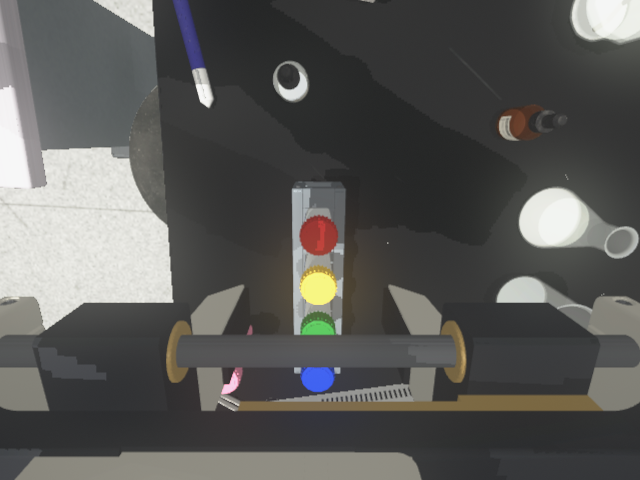

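The wrist view shows red at (318,235), central between the fingers in column. Yellow, green and blue follow towards the gripper, and the pink tube is well to the left. I'll descend on red.

>>> carry_out(claw=[6.5,6.5,6.5,6.5,6.5,6.5,6.5,6.5,6.5,6.5,6.5,3,3,3,3,3,3], delta_pos=[[-0.65,0.2,2],[0,0,3],[0,0,3],[0,0,3],[0,0,2],[0,0,1.5],[0,0,1.2],[0,0,1],[0,0,0.8],[0,0,0.5],[0,0,0],[0,0,0],[0,0,0],[0,0,0],[0,0,0],[0,0,0],[0,0,0]], angular=[[0,0,0],[0,0,0],[0,0,0],[0,0,0],[0,0,0],[0,0,0],[0,0,0],[0,0,0],[0,0,0],[0,0,0],[0,0,0],[0,0,0],[0,0,0],[0,0,0],[0,0,0],[0,0,0],[0,0,0]], force=15)

```text
clock: 7.8
position: [0.4965, -0.1682, 0.0919]
ee_rot: [2.166, 2.275, 0.0]
force: [0.7, -0.6, 1.4]
width: 0.366
gripper_force: 15.0
```

Run:
```python
from h import *
goto(.497,-.167,.091,.048)
```

```text
t 7.8 pos [ 0.4965 -0.1682  0.0919] d_cm [0.11 0.06 0.09] rot [0.    0.    0.001] F [ 0.7 -0.6  1.4] w 3.37 g 15.0
```

>>> carry_out(claw=[3,3,3,3,3,3,3,3,3,3,3,3,3,3,3,3,3,3,3,3], delta_pos=[[0,0,-0.8],[0,0,-1.5],[0,0,-2.4],[0,0,-3],[0,0,-3],[0,0,-2.4],[0,0,-1.2],[2,-0.1,0],[3,-0.15,0],[4,-0.2,0],[4.6,-0.25,0],[4.6,-0.25,0],[4.6,-0.2,0],[4.3,-0.2,0],[3.2,-0.1,0],[2,-0.1,0],[0,0,0],[0,0,0],[0,0,0],[0,0,0]], angular=[[0,0,0],[0,0,0],[0,0,0],[0,0,0],[0,0,0],[0,0,0],[0,0,0],[0,0,0],[0,0,0],[0,0,0],[0,0,0],[0,0,0],[0,0,0],[0,0,0],[0,0,0],[0,0,0],[0,0,0.086],[0,0,0.085],[0,0,0],[0,0,0]])

```text
clock: 9.8
position: [0.4648, 0.1535, 0.2345]
ee_rot: [-2.35, -2.084, 0.001]
force: [1.3, -0.2, -0.3]
width: 0.365
gripper_force: 15.0
```

Run:
```python
from h import *
goto(.4656,.1539,.091,-.123)
p=arm.get_image("wrist"); cv2.imwrite("pics/w3.png",p["frame"][:,:,::-1])
p=arm.get_image("scene"); cv2.imwrite("pics/s3.png",cv2.resize(p["frame"][130:380,120:520,::-1],(800,500)))
```

```text
t 9.8 pos [0.4648 0.1535 0.2345] d_cm [ 0.05  0.08 14.35] rot [-0.     0.     0.003] F [ 1.3 -0.2 -0.3] w 3.36 g 15.0
```

View pics/s3.png

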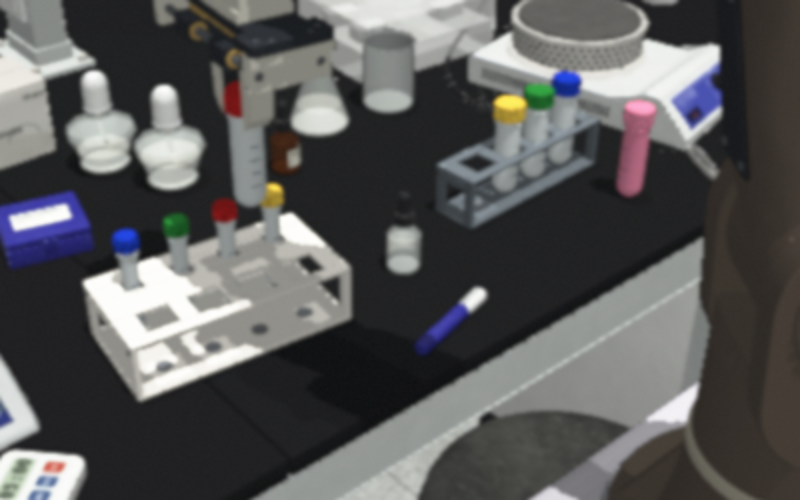

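The scene view shows the red tube hanging close to upright over the white rack, and the other three samples undisturbed. I'll lower it in stages.

>>> carry_out(claw=[3,3,3,3,3,3,3,3,3,3,3,3,3], delta_pos=[[0.05,0.08,1],[0,0,2],[0,0,2],[0,0,1.5],[0,0,1],[0,0,0.8],[0,0,0.8],[0,0,0.8],[0,0,0.8],[0,0,0.8],[0,0,0.8],[0,0,0],[0,0,0]], angular=[[0,0,0],[0,0,0],[0,0,0],[0,0,0],[0,0,0],[0,0,0],[0,0,0],[0,0,0],[0,0,0],[0,0,0],[0,0,0],[0,0,0],[0,0,0]])

```text
clock: 11.2
position: [0.4659, 0.154, 0.1116]
ee_rot: [-2.353, -2.082, 0.0]
force: [0.4, 0.0, -0.7]
width: 0.364
gripper_force: 15.0
```

Run:
```python
from h import *
goto(.4656,.1539,.091,-.123)
```

```text
t 11.2 pos [0.4659 0.154  0.1116] d_cm [-0.01 -0.03  2.06] rot [-0.     0.     0.001] F [ 0.4  0.  -0.7] w 3.35 g 15.0
```

>>> carry_out(claw=[3,3,3,3,3,3,3], delta_pos=[[0,0,0.5],[0,0,0.5],[0,0,0.4],[0,0,0.3],[0,0,0.2],[0,0,0],[0,0,0]], angular=[[0,0,0],[0,0,0],[0,0,0],[0,0,0],[0,0,0],[0,0,0],[0,0,0]])

```text
clock: 11.9
position: [0.466, 0.1541, 0.0928]
ee_rot: [2.353, 2.082, 0.0]
force: [-0.8, -0.2, -0.2]
width: 0.364
gripper_force: 15.0
```

>>> carry_out(claw=[4.6,4.6,4.6,4.6,4.6,4.6,4.6,4.6,6.5,6.5,6.5,6.5,6.5,6.5,6.5,6.5,6.5,6.5,6.5,6.5], delta_pos=[[0,0,0],[0,0,0],[0,0,0],[0,0,0],[0,0,-0.8],[0,0,-1.5],[0,0,-3],[0,0,-4],[0,0,-2.7],[-3.6,0.8,0],[-4.6,1,0],[-4.7,1,0],[-4.7,1,0],[-4.7,1,0],[-4.7,1,0],[-4.7,1,0],[-4.7,1,0],[0,0,0],[0,0,0],[0,0,0]], angular=[[0,0,0],[0,0,0],[0,0,0],[0,0,0],[0,0,0],[0,0,0],[0,0,0],[0,0,0],[0,0,0],[0,0,0],[0,0,0],[0,0,0],[0,0,0],[0,0,0],[0,0,0],[0,0,0],[0,0,0],[0,0,-0.086],[0,0,-0.085],[0,0,0]])

```text
clock: 13.9
position: [0.4988, -0.2173, 0.2132]
ee_rot: [2.166, 2.275, 0.0]
force: [0.3, 0.3, -0.0]
width: 0.711
gripper_force: 0.0
```

Run:
```python
from h import *
goto(.4995,-.217,.091,.048)
p=arm.get_image("wrist")
for c in H:
    for uv,a in blobs(p,c):
        if a>100: print(c,uv.round(1),a,back(p,uv,.118).round(4))
p=arm.get_image("scene"); cv2.imwrite("pics/s4.png",cv2.resize(p["frame"][130:380,120:520,::-1],(800,500)))
```

```text
t 13.9 pos [ 0.4988 -0.2173  0.2132] d_cm [ 0.02  0.07 12.22] rot [ 0.    -0.     0.001] F [ 0.3  0.3 -0. ] w 6.54 g 0.0
yellow [316.9 246.3] 1687 [ 0.5004 -0.2157  0.118 ]
green [316.6 309.7] 1210 [ 0.5028 -0.2678  0.118 ]
blue [316.6 373.2] 491 [ 0.5057 -0.3264  0.118 ]
```

View pics/s4.png

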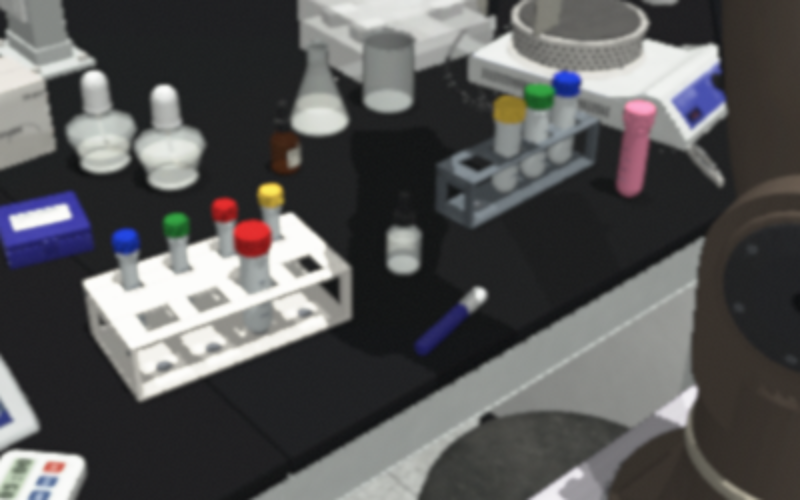

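Red stands down in the third hole, in front of the red control, at (252,240) to (258,330). Yellow is next.

>>> carry_out(claw=[6.5,6.5,6.5,6.5,6.5,6.5,6.5,6.5,3,3,3,3,3,3], delta_pos=[[0.05,0.08,2],[0,0,3],[0,0,2.4],[0,0,2],[0,0,1.3],[0,0,1],[0,0,0.45],[0,0,0],[0,0,0],[0,0,0],[0,0,0],[0,0,0],[0,0,0],[0,0,0]], angular=[[0,0,0],[0,0,0],[0,0,0],[0,0,0],[0,0,0],[0,0,0],[0,0,0],[0,0,0],[0,0,0],[0,0,0],[0,0,0],[0,0,0],[0,0,0],[0,0,0]])

```text
clock: 15.4
position: [0.5, -0.2162, 0.0914]
ee_rot: [2.166, 2.275, 0.0]
force: [-0.0, -0.0, 1.8]
width: 0.365
gripper_force: 15.0
```

Run:
```python
from h import *
goto(.4595,.1043,.235,.048)
```

```text
t 15.4 pos [ 0.5    -0.2162  0.0914] d_cm [ 32.21  -2.47 -14.36] rot [0.    0.    0.001] F [-0.  -0.   1.8] w 3.36 g 15.0
```

>>> carry_out(claw=[3,3,3,3,3,3,3,3,3,3,3,3,3,3,3,3,3,3,3,3], delta_pos=[[0,0,-0.8],[0,0,-1.5],[0,0,-2.4],[0,0,-3],[0,0,-3],[0,0,-2.4],[0,0,-1.2],[2,-0.2,0],[3,-0.25,0],[4,-0.3,0],[4.6,-0.3,0],[4.6,-0.3,0],[4.6,-0.3,0],[4.2,-0.3,0],[3.2,-0.3,0],[2,-0.2,0],[0,0,0],[0,0,0],[0,0,0],[0,0,0]], angular=[[0,0,0],[0,0,0],[0,0,0],[0,0,0],[0,0,0],[0,0,0],[0,0,0],[0,0,0],[0,0,0],[0,0,0],[0,0,0],[0,0,0],[0,0,0],[0,0,0],[0,0,0],[0,0,0],[0,0,0.086],[0,0,0.085],[0,0,0],[0,0,0]])

```text
clock: 17.4
position: [0.4593, 0.1041, 0.234]
ee_rot: [-2.35, -2.084, 0.001]
force: [0.4, -0.5, -0.3]
width: 0.368
gripper_force: 15.0
```

Run:
```python
from h import *
goto(.4595,.1043,.0914,-.123)
```

```text
t 17.4 pos [0.4593 0.1041 0.234 ] d_cm [ 0.03  0.02 14.26] rot [-0.001  0.     0.003] F [ 0.4 -0.5 -0.3] w 3.39 g 15.0
```

>>> carry_out(claw=[3,3,3,3,3,3,3,3,3,3,3,3,3], delta_pos=[[0.03,0.02,1],[0,0,2],[0,0,2],[0,0,1.5],[0,0,1],[0,0,0.8],[0,0,0.8],[0,0,0.8],[0,0,0.8],[0,0,0.8],[0,0,0.8],[0,0,0],[0,0,0]], angular=[[0,0,0],[0,0,0],[0,0,0],[0,0,0],[0,0,0],[0,0,0],[0,0,0],[0,0,0],[0,0,0],[0,0,0],[0,0,0],[0,0,0],[0,0,0]])

```text
clock: 18.7
position: [0.4598, 0.1044, 0.1111]
ee_rot: [-2.353, -2.082, 0.001]
force: [0.2, -0.2, -0.4]
width: 0.365
gripper_force: 15.0
```

>>> carry_out(claw=[3,3,3,3,3,3,3], delta_pos=[[0,0,0.5],[0,0,0.5],[0,0,0.4],[0,0,0.3],[0,0,0.2],[0,0,0],[0,0,0]], angular=[[0,0,0],[0,0,0],[0,0,0],[0,0,0],[0,0,0],[0,0,0],[0,0,0]])

```text
clock: 19.4
position: [0.4599, 0.1045, 0.0923]
ee_rot: [2.353, 2.082, 0.0]
force: [-0.4, -0.0, 0.5]
width: 0.362
gripper_force: 15.0
```

>>> carry_out(claw=[4.6,4.6,4.6,4.6,4.6,4.6,4.6,4.6,6.5,6.5,6.5,6.5,6.5,6.5,6.5,6.5,6.5,6.5,6.5,6.5], delta_pos=[[0,0,0],[0,0,0],[0,0,0],[0,0,0],[0,0,-0.8],[0,0,-1.5],[0,0,-3],[0,0,-4],[0,0,-2.7],[-3.6,0.8,0],[-4.6,1.1,0],[-4.7,1.1,0],[-4.7,1.1,0],[-4.7,1.1,0],[-4.7,1.1,0],[-4.7,1.1,0],[-4.7,1.2,0],[0,0,0],[0,0,0],[0,0,0]], angular=[[0,0,0],[0,0,0],[0,0,0],[0,0,0],[0,0,0],[0,0,0],[0,0,0],[0,0,0],[0,0,0],[0,0,0],[0,0,0],[0,0,0],[0,0,0],[0,0,0],[0,0,0],[0,0,0],[0,0,0],[0,0,-0.086],[0,0,-0.085],[0,0,0]])

```text
clock: 21.4
position: [0.5006, -0.2678, 0.2126]
ee_rot: [2.166, 2.275, 0.0]
force: [0.0, 0.3, 0.1]
width: 0.705
gripper_force: 0.0
```

Run:
```python
from h import *
goto(.502,-.267,.0917,.048)
p=arm.get_image("wrist")
for c in H:
    for uv,a in blobs(p,c):
        if a>100: print(c,uv.round(1),a,back(p,uv,.118).round(4))
p=arm.get_image("scene"); cv2.imwrite("pics/s5.png",cv2.resize(p["frame"][130:380,120:520,::-1],(800,500)))
for c in H:
    for uv,a in blobs(p,c):
        if a>100: print(c,uv.round(1),a,back(p,uv,.11).round(4))
```

```text
t 21.4 pos [ 0.5006 -0.2678  0.2126] d_cm [ 0.07  0.15 12.09] rot [0.    0.    0.001] F [0.  0.3 0.1] w 6.49 g 0.0
blue [317.5 305.4] 1659 [ 0.505  -0.3143  0.118 ]
red [ 62.5 207.5] 420 [0.8413 0.3537 0.11  ]
red [231.7 234. ] 147 [0.5295 0.1417 0.11  ]
red [245.6 248.1] 283 [0.4715 0.1492 0.11  ]
yellow [254.8 226.6] 144 [0.5238 0.0914 0.11  ]
yellow [271.1 239.7] 292 [0.4649 0.0955 0.11  ]
green [388.9 178.2] 123 [ 0.5043 -0.2722  0.11  ]
green [207.6 241.7] 132 [0.5353 0.1916 0.11  ]
green [ 54.  358.7] 414 [0.4086 0.5169 0.11  ]
blue [402.6 171.5] 135 [ 0.5084 -0.3238  0.11  ]
blue [472.5 179. ] 136 [ 0.3787 -0.4187  0.11  ]
blue [142.  245.9] 997 [0.6003 0.2925 0.11  ]
blue [182.2 249.8] 161 [0.5413 0.2417 0.11  ]
blue [339.6 294.6] 226 [0.2582 0.1098 0.11  ]
blue [102.8 348.4] 101 [0.3847 0.4563 0.11  ]
```

View pics/s5.png

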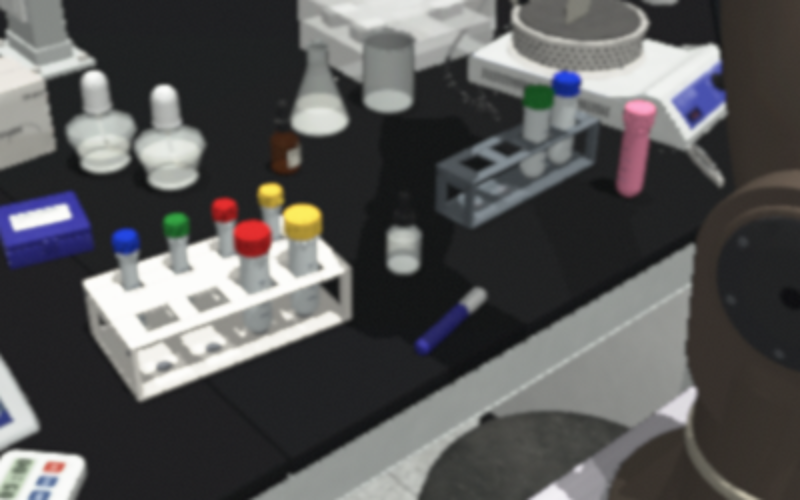

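Red and yellow stand home, with caps at (252,238) and (302,221), and the controls haven't moved. Green is next.

>>> carry_out(claw=[6.5,6.5,6.5,6.5,6.5,6.5,6.5,6.5,3,3,3,3,3,3], delta_pos=[[0.05,0.15,2],[0,0,3],[0,0,2.4],[0,0,2],[0,0,1.3],[0,0,1],[0,0,0.4],[0,0,0],[0,0,0],[0,0,0],[0,0,0],[0,0,0],[0,0,0],[0,0,0]], angular=[[0,0,0],[0,0,0],[0,0,0],[0,0,0],[0,0,0],[0,0,0],[0,0,0],[0,0,0],[0,0,0],[0,0,0],[0,0,0],[0,0,0],[0,0,0],[0,0,0]])

```text
clock: 22.9
position: [0.5025, -0.2667, 0.0914]
ee_rot: [2.166, 2.275, 0.0]
force: [0.6, 0.3, 1.6]
width: 0.367
gripper_force: 15.0
```

Run:
```python
from h import *
goto(.4718,.2035,.235,.048)
```

```text
t 22.9 pos [ 0.5025 -0.2667  0.0914] d_cm [ 47.11  -0.76 -14.37] rot [0.    0.    0.001] F [0.6 0.3 1.6] w 3.37 g 15.0
```

>>> carry_out(claw=[3,3,3,3,3,3,3,3,3,3,3,3,3,3,3,3,3,3,3,3], delta_pos=[[0,0,-0.8],[0,0,-1.5],[0,0,-2.4],[0,0,-3],[0,0,-3],[0,0,-2.4],[0,0,-1.3],[2,0,0],[3,0,0],[4,-0.1,0],[4.6,-0.1,0],[4.6,-0.1,0],[4.6,-0.1,0],[4.6,-0.1,0],[4.6,-0.1,0],[4.6,-0.1,0],[4.6,-0.06,0],[3.5,0,0],[2.4,0,0],[0,0,0]], angular=[[0,0,0],[0,0,0],[0,0,0],[0,0,0],[0,0,0],[0,0,0],[0,0,0],[0,0,0],[0,0,0],[0,0,0],[0,0,0],[0,0,0],[0,0,0],[0,0,0],[0,0,0],[0,0,0],[0,0,0],[0,0,0],[0,0,0],[0,0,0]])

```text
clock: 24.9
position: [0.4705, 0.2075, 0.2346]
ee_rot: [-2.159, -2.281, 0.001]
force: [-0.3, -1.4, -0.9]
width: 0.364
gripper_force: 15.0
```

>>> carry_out(claw=[3,3,3,3], delta_pos=[[0,0,0],[0,0,0],[0,0,0],[0,0,0]], angular=[[0,0,0.086],[0,0,0.085],[0,0,0],[0,0,0]])

```text
clock: 25.3
position: [0.4716, 0.2027, 0.2351]
ee_rot: [2.351, 2.084, -0.001]
force: [-0.1, -0.5, -0.5]
width: 0.367
gripper_force: 15.0
```

Run:
```python
from h import *
goto(.4718,.2035,.0914,-.123)
```

```text
t 25.3 pos [0.4716 0.2027 0.2351] d_cm [ 0.09  0.02 14.37] rot [-0.     0.     0.003] F [-0.1 -0.5 -0.5] w 3.37 g 15.0
```

>>> carry_out(claw=[3,3,3,3,3,3,3,3,3,3,3,3,3], delta_pos=[[0.06,0.02,1.1],[0,0,2],[0,0,2],[0,0,1.5],[0,0,1],[0,0,0.8],[0,0,0.8],[0,0,0.8],[0,0,0.8],[0,0,0.8],[0,0,0.8],[0,0,0],[0,0,0]], angular=[[0,0,0],[0,0,0],[0,0,0],[0,0,0],[0,0,0],[0,0,0],[0,0,0],[0,0,0],[0,0,0],[0,0,0],[0,0,0],[0,0,0],[0,0,0]])

```text
clock: 26.6
position: [0.472, 0.2039, 0.1111]
ee_rot: [2.353, 2.082, -0.0]
force: [-0.2, -0.9, -0.4]
width: 0.365
gripper_force: 15.0
```

>>> carry_out(claw=[3,3,3,3,3,3,3], delta_pos=[[0,0,0.5],[0,0,0.5],[0,0,0.4],[0,0,0.3],[0,0,0.2],[0,0,0],[0,0,0]], angular=[[0,0,0],[0,0,0],[0,0,0],[0,0,0],[0,0,0],[0,0,0],[0,0,0]])

```text
clock: 27.3
position: [0.4721, 0.204, 0.0923]
ee_rot: [2.353, 2.082, 0.0]
force: [0.0, -0.0, -1.3]
width: 0.368
gripper_force: 15.0
```

>>> carry_out(claw=[4.6,4.6,4.6,4.6,4.6,4.6,4.6,4.6,6,6,6,6,6,6,6,6,6,6,6,6], delta_pos=[[0,0,0],[0,0,0],[0,0,0],[0,0,0],[0,0,-0.8],[0,0,-1.5],[0,0,-3],[0,0,-4],[0,0,-2.7],[-4.6,0.87,0],[-4.6,0.87,0],[-4.7,0.87,0],[-4.7,0.87,0],[-4.7,0.87,0],[-4.7,0.87,0],[-4.7,0.87,0],[-4.7,0.87,0],[-4.7,0.87,0],[-4.6,0.87,0],[-4.5,0.87,0]], angular=[[0,0,0],[0,0,0],[0,0,0],[0,0,0],[0,0,0],[0,0,0],[0,0,0],[0,0,0],[0,0,0],[0,0,0],[0,0,0],[0,0,0],[0,0,0],[0,0,0],[0,0,0],[0,0,0],[0,0,0],[0,0,0],[0,0,0],[0,0,0]])

```text
clock: 29.3
position: [0.5045, -0.3178, 0.2129]
ee_rot: [2.353, 2.082, 0.001]
force: [0.8, 0.7, -0.1]
width: 0.653
gripper_force: 0.0
```

>>> carry_out(claw=[6,6,6,6], delta_pos=[[0,0,0],[0,0,0],[0,0,0],[0,0,0]], angular=[[0,0,-0.086],[0,0,-0.085],[0,0,0],[0,0,0]])

```text
clock: 29.7
position: [0.5046, -0.3157, 0.2126]
ee_rot: [2.169, 2.273, 0.001]
force: [-0.5, -0.2, -0.4]
width: 0.655
gripper_force: 0.0
```

Run:
```python
from h import *
goto(.5045,-.3165,.0917,.048)
p=arm.get_image("wrist")
for uv,a in blobs(p,"blue"):
    if a>100: print(uv.round(1),a,back(p,uv,.118).round(4))
a=p["frame"]
b=arm.get_image("scene")["frame"]
cv2.imwrite("pics/s6.png",np.hstack([cv2.resize(a,(400,300)),cv2.resize(b[130:380,120:453],(400,300))])[:,:,::-1])
```

```text
t 29.7 pos [ 0.5046 -0.3157  0.2126] d_cm [-0.09 -0.02 12.09] rot [ 0.    -0.    -0.001] F [-0.5 -0.2 -0.4] w 6.03 g 0.0
[315.3 248.5] 1727 [ 0.5052 -0.3156  0.118 ]
```

View pics/s6.png

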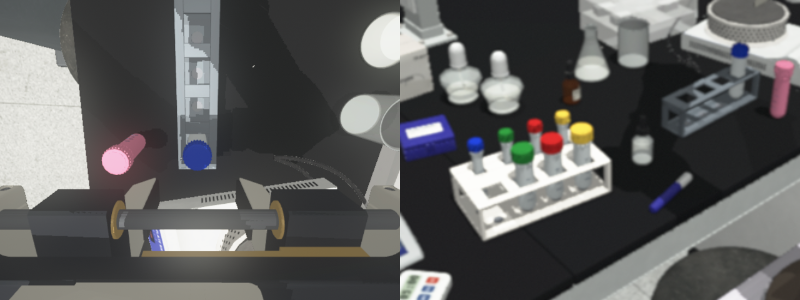

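The left half shows the blue cap centred between the fingers, with pink about 90 mm aside and clear. The right half shows green, red and yellow standing home. I'll descend on blue, watching the force because of the balance.

>>> carry_out(claw=[6,6,6,6,6,6,6,6,3,3,3,3,3,3], delta_pos=[[-0.05,0.02,2],[0,0,3],[0,0,2.4],[0,0,2],[0,0,1.3],[0,0,1],[0,0,0.4],[0,0,0],[0,0,0],[0,0,0],[0,0,0],[0,0,0],[0,0,0],[0,0,0]], angular=[[0,0,0],[0,0,0],[0,0,0],[0,0,0],[0,0,0],[0,0,0],[0,0,0],[0,0,0],[0,0,0],[0,0,0],[0,0,0],[0,0,0],[0,0,0],[0,0,0]])

```text
clock: 31.2
position: [0.5051, -0.3165, 0.0915]
ee_rot: [2.166, 2.275, 0.0]
force: [-1.0, 0.6, 2.5]
width: 0.366
gripper_force: 15.0
```

Run:
```python
from h import *
goto(.4779,.2531,.235,.048)
```

```text
t 31.2 pos [ 0.5051 -0.3165  0.0915] d_cm [ 57.02   0.08 -14.36] rot [0.001 0.    0.001] F [-1.   0.6  2.5] w 3.37 g 15.0
```

>>> carry_out(claw=[3,3,3,3,3,3,3,3,3,3,3,3,3,3,3,3,3,3,3,3], delta_pos=[[0,0,-0.8],[0,0,-1.5],[0,0,-2.4],[0,0,-3],[0,0,-3],[0,0,-2.4],[0,0,-1.3],[2,0,0],[3,0,0],[4,0,0],[4.6,0,0],[4.6,0,0],[4.6,0,0],[4.6,0,0],[4.6,0,0],[4.6,0,0],[4.6,0,0],[4.6,0,0],[4.4,0,0],[3.4,0,0]], angular=[[0,0,0],[0,0,0],[0,0,0],[0,0,0],[0,0,0],[0,0,0],[0,0,0],[0,0,0],[0,0,0],[0,0,0],[0,0,0],[0,0,0],[0,0,0],[0,0,0],[0,0,0],[0,0,0],[0,0,0],[0,0,0],[0,0,0],[0,0,0]])

```text
clock: 33.2
position: [0.4777, 0.222, 0.2353]
ee_rot: [-2.164, -2.277, -0.0]
force: [0.6, -0.5, -0.2]
width: 0.364
gripper_force: 15.0
```

>>> carry_out(claw=[3,3,3,3,3,3], delta_pos=[[2.2,0,0],[1.2,0,0],[0,0,0],[0,0,0],[0,0,0],[0,0,0]], angular=[[0,0,0],[0,0,0],[0,0,0.086],[0,0,0.085],[0,0,0],[0,0,0]])

```text
clock: 33.8
position: [0.4771, 0.2522, 0.2353]
ee_rot: [2.351, 2.083, -0.0]
force: [0.2, -1.2, -0.6]
width: 0.367
gripper_force: 15.0
```

Run:
```python
from h import *
goto(.4779,.2531,.0914,-.123)
```

```text
t 33.8 pos [0.4771 0.2522 0.2353] d_cm [ 0.11  0.07 14.39] rot [0.    0.    0.002] F [ 0.2 -1.2 -0.6] w 3.38 g 15.0
```

>>> carry_out(claw=[3,3,3,3,3,3,3,3,3,3,3,3,3], delta_pos=[[0.07,0.06,1.1],[0,0,2],[0,0,2],[0,0,1.5],[0,0,1],[0,0,0.8],[0,0,0.8],[0,0,0.8],[0,0,0.8],[0,0,0.8],[0,0,0.8],[0,0,0],[0,0,0]], angular=[[0,0,0],[0,0,0],[0,0,0],[0,0,0],[0,0,0],[0,0,0],[0,0,0],[0,0,0],[0,0,0],[0,0,0],[0,0,0],[0,0,0],[0,0,0]])

```text
clock: 35.1
position: [0.4776, 0.2535, 0.1111]
ee_rot: [2.353, 2.082, -0.0]
force: [0.1, 0.2, -1.9]
width: 0.362
gripper_force: 15.0
```

>>> carry_out(claw=[3,3,3,3,3,3,3], delta_pos=[[0,0,0.5],[0,0,0.5],[0,0,0.4],[0,0,0.3],[0,0,0.2],[0,0,0],[0,0,0]], angular=[[0,0,0],[0,0,0],[0,0,0],[0,0,0],[0,0,0],[0,0,0],[0,0,0]])

```text
clock: 35.8
position: [0.4777, 0.2536, 0.0923]
ee_rot: [2.353, 2.082, 0.0]
force: [0.4, -0.2, -0.7]
width: 0.366
gripper_force: 15.0
```

Next I release, lift clear and move off along the row to look.

>>> carry_out(claw=[4.6,4.6,4.6,4.6,4.6,4.6,4.6,4.6,4.6,4.6,4.6,4.6,4.6,4.6,4.6,4.6,4.6,4.6], delta_pos=[[0,0,0],[0,0,0],[0,0,0],[0,0,0],[0,0,-0.8],[0,0,-1.5],[0,0,-3],[0,0,-3.5],[0,0,-3.5],[0,0,-3],[-4,0,0],[-4.5,0,0],[-4.5,0,0],[-4.5,0,0],[-4.5,0,0],[-4.5,0,0],[-4,0,0],[0,0,0]], angular=[[0,0,0],[0,0,0],[0,0,0],[0,0,0],[0,0,0],[0,0,0],[0,0,0],[0,0,0],[0,0,0],[0,0,0],[0,0,0],[0,0,0],[0,0,0],[0,0,0],[0,0,0],[0,0,0],[0,0,0],[0,0,0]])

```text
clock: 37.6
position: [0.4394, -0.0547, 0.2461]
ee_rot: [2.361, 2.071, 0.001]
force: [0.1, 0.2, 0.7]
width: 0.5
gripper_force: 0.0
```

Run:
```python
from h import *
pos,_,s=pose(); print(s["clock"],pos.round(3),np.round(s["force"],1))
t=arm.get_image("top"); w=arm.get_image("wrist"); b=arm.get_image("scene")["frame"]
q=(.4985,.175,-.123); M=np.array([[np.cos(q[2]),np.sin(q[2])],[-np.sin(q[2]),np.cos(q[2])]])
for n,p in(("top",t),("wrist",w)):
    for c in H:
        for uv,a in blobs(p,c):
            X=back(p,uv,.118); L=M@(X[:2]-q[:2])
            if abs(L[0])<.06 and abs(L[1])<.12: print(n,c,a,(L*1000).round(1))
cv2.imwrite("pics/end.png",np.hstack([cv2.resize(t["frame"][190:320,120:300],(400,300)),cv2.resize(b[200:340,140:320],(400,300))])[:,:,::-1])
```

```text
37.6 [ 0.439 -0.055  0.246] [0.1 0.2 0.7]
top red 109 [ 28.3 -27.6]
top red 279 [-30.7 -26.6]
top yellow 37 [ 27.5 -81.1]
top yellow 44 [-35.8 -86.3]
top green 76 [29.1 23.5]
top green 226 [-30.2  23.7]
top blue 108 [28.2 71.5]
top blue 291 [-31.4  71.4]
```

View pics/end.png

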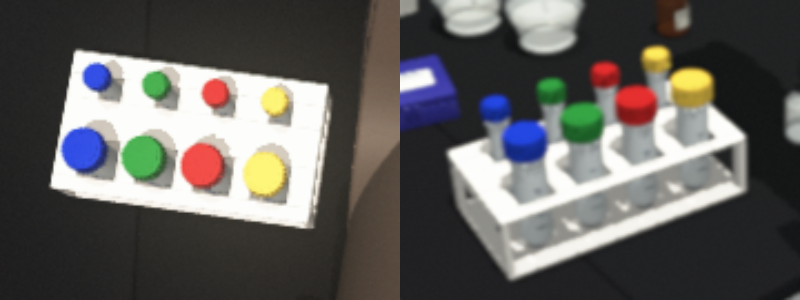

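Top and scene views show all four samples standing home, each in front of the control of its colour, about 59 mm apart. The controls haven't moved and the gripper is clear.

```bash
python3 -c "
from cell import arm
print(arm.sign_off())"
```

```text
the job is handed in; nothing more can be done
None
```

All four samples stand upright in the front row of the white rack, each before the control of its cap colour, and the job was handed in at about 38 s; sign-off gave no verdict, so this rests on the final camera check.

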